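# Charge the wax cracker and hold its tensioner back

## Robot

A 6-joint arm with a two-finger parallel gripper is mounted at the origin on the work surface. World frame = base frame: x ahead of the robot, y to its left, z up, the work surface at z = 0. Lengths are in m, angles in degrees, forces in N, time in s.
With the tool pointing down it reaches from about 0.4 to 0.825 m from the base axis. Payload 7 kg.
Tool frame: the origin (TCP) lies at the very end of the fingers, on their centre line; the grasp point (between the pads) lies 19 mm behind it (r.hold_point_z is the distance from the TCP to the grasp point, in m); z points along the fingers, y is the direction in which the jaws open and shut (so a half turn about z gives the same grasp; the last joint's range is limited). The gripper opens to 88 mm and grips with 3 to 60 N. Pads are 19 mm wide; open, the fingers measure 130 mm over their backs; the gripper's body (78 mm by 193 mm) begins 47 mm behind the grasp point.
Start: joints at [-48.524, 20.546, 0.682, 0, -70.136, -16.507], TCP at [0.285, -0.612, 0.227] pointing down, gripper open.
Joint ranges: [-176.03, 176.03], [-82.01, 121.73], [-58.28, 71.71], [-173.87, 95.51], [-174.79, -0.11], [-173.66, 173.66]. Speed limits (degrees/s): [136.94, 136.94, 172.46, 180, 180, 180].

## Interface

Orientations are given as [roll, pitch, yaw] about the fixed x, y, z axes, in that order (R = Rz(yaw) Ry(pitch) Rx(roll)).
In Python, from plant import r gives the robot as it stands. The module is installed in compiled form; this text tells all that it offers.
- The arm moves only by the shell command python3 -m inch 'ROWS' [FORCE]. ROWS is text: rows parted by semicolons, each of 7 numbers parted by spaces: the shift along the tool's x, y, z in m, then the turn, a rotation vector about the tool's x, y, z in rad, then the opening, from 0 (shut) to 1 (fully open). In form: tx ty tz ax ay az jaw; .... A call has 1 to 20 rows; each row shifts and turns the commanded pose from where the row before left it, along the tool's axes as they then stand; what a row does not reach is not made up. A row lasts 1/12 s, in which the tool goes at most 41.7 mm and 7.16 degrees, less where a joint would pass 70% of its speed; a pose out of reach is approached as far as the arm can. A call with a gripper value outside its range is refused whole. The fingers move at their own pace and stop on an object; FORCE is the grip in N (left out, the last holds). Time passes only in rows, so rows that do not move let the fingers close. It gives the time, the measured TCP pose, the force and the opening at its end, in the units of the state.
- r.get_state(): the state, without advancing time (a new reading comes with each control period).
- r.capture(name): name is "scene" or "top"; returns the picture (384x512x3 uint8, red, green, blue); there is no depth.
- r.camera_params(name): a dict with "vfov" (degrees; the focal length in pixels is half the picture's height over the tangent of half this angle, whatever the lens; pixels are square), "cx", "cy" (the principal point, pixels), "R" (3x3) and "t" (3): a world point X has camera coordinates R X + t. Camera axes: x right, y down, z forward; pixel columns grow to the right and rows downward; lengths in m; the calibration is good to about 2 mm. A picture is of the moment at which its call begins. camera_params takes no time and is no camera call.
- r.close_job(): hands the job in, once; it reports no verdict.
Trained networks look in the newest picture that a camera, given by its name, has taken for a name from the list of things; names that differ only in an ending like _2 or _b are one class to them, and where a whole thing is asked for, a point or a joint stands for the part that bears it (a point fixed in the world has none). Each returns a list of dicts, best first, with "p" (0 to 1); they miss things now and then, are a little off and sometimes report something else, mostly with a low value. They report only what shows in the picture. A call takes as long as a camera call.
- r.recognise(target, camera): "xy" ([column, row] in pixels, amid what is visible of it).
The state is a dict: "time_s": time; "joints": joint angles; "qd": joint speeds; "joint_torque": joint torques, N m; "tcp_pos": TCP position; "eef_rot": TCP orientation; "contact_force": force on the tool from outside, world axes, zero at the start; "moment": the same for the moment, N m; "gripper_width": finger opening in m.
Only numpy, scipy, OpenCV 4.12 (cv2) and the standard library are available. Lean on these libraries where they do the work, as an engineer would, in place of code of your own. Each camera call takes 0.05 s, during which the arm holds its last target.

## Task

Charge the wax cracker: pick up the scoop tray by its handle, tip all four wax chunks off its open end into the hopper, and stand the empty tray upright on the bench again. Then push the sprung tensioner arm back (its upright end plate is there to push on), past the ratchet click and on to its stop, and finish while still holding it compressed there: do not let go. Leave the other things on the bench alone.

Things in the scene. Friction and masses are not known exactly. Their poses are not given: they have to be found in the camera images.
- machine: The wax cracker, fixed, grey steel; origin on the bench top, at yaw 0 x points away from the robot, y left. Right: square steel hopper 180 mm wide outside, centred at y = -80 mm, rim 110 mm high, two dark rolls in its bottom. Left: low deck (x +-100, y 10 to 230 mm, top 30 mm high) carrying the tensioner arm. Behind the hopper a motor 87 mm high (x 90 to 180 mm).
- hopper_mouth (a point): Centre of the hopper's mouth, at rim height 110 mm over the bench; axes are those of the machine. The mouth is 168 x 168 mm inside, walls 6 mm thick, about 68 mm deep down to the top of the rolls.
- pivot (a point): On the upright pivot axis of the tensioner arm, 60 mm over the bench; machine's axes. The arm carries a black idler roller midway and, at its hub, a toothed disc. Once clicked, the arm, if let go, springs back and is caught at about 0.50 rad: more than this takes a steady push.
- swing (a joint): Angle of the sprung arm about its upright pivot, rad. 0 = rest: it points to the machine's +y, leaning 0.40 rad to -x. It grows as the free end is pushed towards +x (clockwise from above), to the stop at 0.75. The pawl rides up the tooth from about 0.2 and clicks down behind it at about 0.50. The push plate takes about 6 N at 0, 13 N at the stop, a few N more just before the click.
- pawl (a joint): Angle of the small dark pawl behind the arm's hub, rad: 0 = down (resting before the tooth or dropped behind it), about 0.1 to 0.15 when lifted by the tooth.
- tensioner: The sprung tensioner arm: steel bar 18 mm wide, 46 to 58 mm over the bench, along its own +y from the pivot; origin on the pivot axis 30 mm over the bench. On its free end, 120 mm from the pivot, stands a flat push plate: 10 mm thick (x), 50 mm wide along the arm, 58 to 113 mm over the bench. Its x is the direction of the push. Push with the fingertips, near its top.
- plate_face (a point): Middle of the face of the push plate to be pushed (its robot side), 100 mm over the bench, the space before it free; axes are those of the tensioner arm.
- tray: Loose scoop tray of plain aluminium, 140 mm long (x), 114 mm wide (y), 0.25 kg; origin at the middle of its underside; 3 mm floor, 28 mm high walls at the back and sides; the end at +x (nose) is open. It hangs nearly balanced from its handle bar. The smooth chunks start to slide when the nose is tipped down 15 to 22 degrees; 40 to 45 degrees empties it.
- tray_handle (a point): Centre of the tray's square 12 x 12 mm handle bar, 90 mm above the tray's underside; the bar spans the tray along its y above its middle, on two legs (122 mm over all). Axes are those of the tray.
- chunk0: One of four alike cream-coloured wax chunks, rounded blocks 34 x 30 x 24 mm, about 24 g, lying on the tray; origin at the middle of its underside.
- chunk1: One of four alike cream-coloured wax chunks, rounded blocks 34 x 30 x 24 mm, about 24 g, lying on the tray; origin at the middle of its underside.
- chunk2: One of four alike cream-coloured wax chunks, rounded blocks 34 x 30 x 24 mm, about 24 g, lying on the tray; origin at the middle of its underside.
- chunk3: One of four alike cream-coloured wax chunks, rounded blocks 34 x 30 x 24 mm, about 24 g, lying on the tray; origin at the middle of its underside.
- tin_a: Bystander: ribbed steel tin with a cardboard roll in it, 74 mm wide, 100 mm high, its cardboard wick 14 mm more; origin under its centre.
- tin_b: Bystander: a tin like tin_a.
- tin_c: Bystander: a tin like tin_a.
- kettle: Bystander: dark red enamel kettle, 156 mm wide, 205 mm high with its handle; origin under its centre.
- bottle: Bystander: clear plastic bottle, 64 mm wide, 200 mm high; origin under its centre.
- brush: Bystander: brush 200 mm long, lying flat.
- wrench: Bystander: wrench 180 mm long, lying flat.

How it is judged:
By the outcome, as a careful person would: the job done as asked, in the order asked, and still so for the second after the job is handed in, while the arm keeps its last pose, push and grip.
It also fails if it takes over 72 s, if anything falls off the work surface, if the arm or the gripper's body presses on something with over 40 N, if the wrist force passes 120 N, or if a joint passes its speed limit or range.

## Working session

There is one attempt and no reset: what is moved stays moved. The work goes in short steps, Python scripts to look and compute and a shell command to move; the robot and the scene stay as the last step left them, time stands still between calls to the robot, and variables do not carry over. Pictures are saved under pics/ and viewed, and the job is handed in when it is done.

```bash
mkdir -p pics; cat > h.py <<'E'
import numpy as np,cv2
from plant import r
def cap(cam,fn):
    im=r.capture(cam); cv2.imwrite('pics/'+fn+'.png',im[:,:,::-1]); return im
def ray(cam,uv):
    p=r.camera_params(cam); f=192/np.tan(np.radians(p['vfov']/2))
    R=np.array(p['R']);t=np.array(p['t'])
    d=R.T@np.array([(uv[0]-p['cx'])/f,(uv[1]-p['cy'])/f,1]); return -R.T@t,d
def atz(cam,uv,z):
    o,d=ray(cam,uv); return o+d*(z-o[2])/d[2]
def proj(cam,X):
    p=r.camera_params(cam); f=192/np.tan(np.radians(p['vfov']/2))
    c=np.array(p['R'])@np.array(X)+np.array(p['t']); return np.array([p['cx']+f*c[0]/c[2],p['cy']+f*c[1]/c[2]])
E
python3 - <<'E'
from h import *
s=r.get_state();print(s)
for c in('scene','top'):
    cap(c,c+'0');p=r.camera_params(c);print(c,p)
    for t in('tray_handle','tray','hopper_mouth','pivot','plate_face','tensioner','chunk0','machine'):
        print(t,[(np.round(d['xy'],1),round(d['p'],2)) for d in r.recognise(t,c)][:5])
print(r.get_state()['time_s'],r.hold_point_z)
E
```

```text
{'time_s': 0.0, 'joints': array([-4.85252243e+01,  2.05902806e+01,  6.34818798e-01, -2.13079893e-02,
       -7.01339232e+01, -1.65049065e+01]), 'qd': array([ 0.08611743, -0.02462605, -0.03993658,  0.02716257, -0.0076328 ,
       -0.05943292]), 'joint_torque': array([-1.94136970e-03, -5.82721639e+01,  2.93046427e+01,  6.99693784e+00,
        6.68291192e-03, -1.76779972e-04]), 'tcp_pos': array([ 0.28471173, -0.61149514,  0.2256399 ]), 'eef_rot': array([ 1.79908607e+02, -6.19103989e-03, -1.55037382e+02]), 'contact_force': array([-0.05515217,  0.25025238,  0.78253228]), 'moment': array([-0.00521486,  0.00622844,  0.00050313]), 'gripper_width': 0.08721415623822076}
scene {'vfov': 55.226666028942404, 'cx': 252.72479618252993, 'cy': 186.18784523925854, 'R': array([[-0.37531386,  0.92686078, -0.00828286],
       [ 0.7997656 ,  0.31930635, -0.50834874],
       [-0.46852373, -0.19741468, -0.86111147]]), 't': array([ 0.22138032, -0.36322818,  1.71665836])}
tray_handle [(array([190.1, 164.1]), 0.75)]
tray [(array([192.4, 164.9]), 0.66), (array([383.1, 255. ]), 0.34)]
hopper_mouth [(array([282.7,
[... 388 characters left out ...]
5013, 'R': array([[ 0.01662382, -0.99981466,  0.00971072],
       [-0.9870664 , -0.01795909, -0.15930286],
       [ 0.15944773, -0.0069369 , -0.987182  ]]), 't': array([-0.02713536,  0.5344854 ,  1.3602812 ])}
tray_handle [(array([346.4, 209.4]), 0.6), (array([217.4, 189. ]), 0.29)]
tray [(array([348.6, 213.6]), 0.62)]
hopper_mouth [(array([218.3, 191.9]), 0.69), (array([ 89.4, 170.3]), 0.42)]
pivot [(array([217.2, 192.3]), 0.84)]
plate_face [(array([194.6, 198.3]), 0.88), (array([295.8, 248.1]), 0.19)]
tensioner [(array([193.6, 202. ]), 0.6)]
chunk0 [(array([337.6, 204.4]), 0.45), (array([352.6, 200.2]), 0.42), (array([359.6, 219.4]), 0.4)]
machine [(array([217.1, 193.8]), 0.62)]
0.9 0.0188
```

```bash
python3 - <<'E'
import cv2
for c in('scene','top'):
    im=cv2.imread(f'pics/{c}0.png'); 
    im=im[90:330,100:440] if c=='scene' else im[90:320,60:440]
    cv2.imwrite(f'pics/{c}0z.png',cv2.resize(im,None,fx=2.1,fy=2.1,interpolation=cv2.INTER_CUBIC))
E
```

```text
(no output)
```

View pics/top0.png

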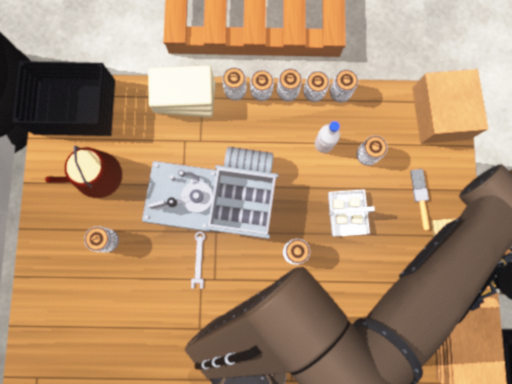

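View pics/top0z.png

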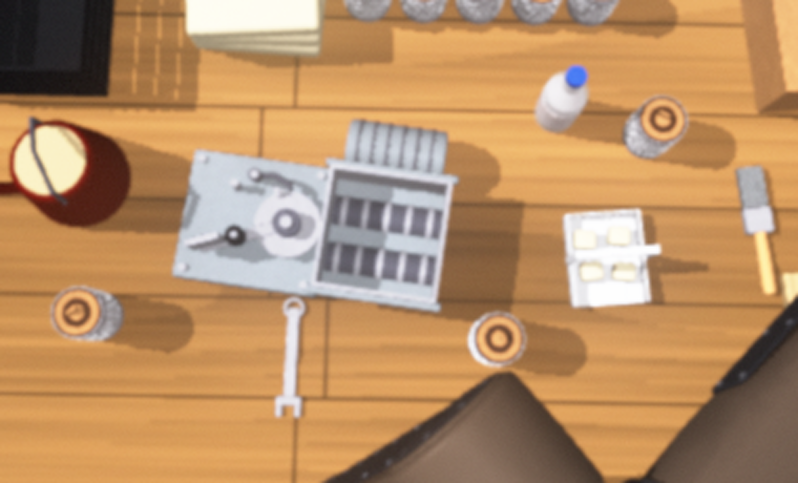

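View pics/scene0z.png

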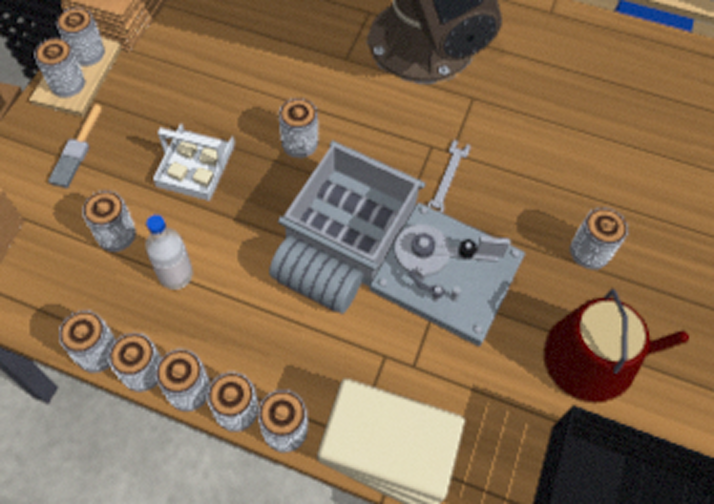

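```bash
python3 - <<'E'
import cv2,numpy as np
a=cv2.imread('pics/top0.png')[175:250,310:395]
b=cv2.imread('pics/scene0.png')[135:195,160:220]
c=cv2.imread('pics/top0.png')[140:250,130:290]
f=lambda i,w,h:cv2.resize(i,(w,h),interpolation=cv2.INTER_CUBIC)
cv2.imwrite('pics/trayz.png',np.hstack([f(a,425,375),f(b,375,375)]))
cv2.imwrite('pics/machz.png',f(c,800,550))
E
```

```text
(no output)
```

View pics/trayz.png

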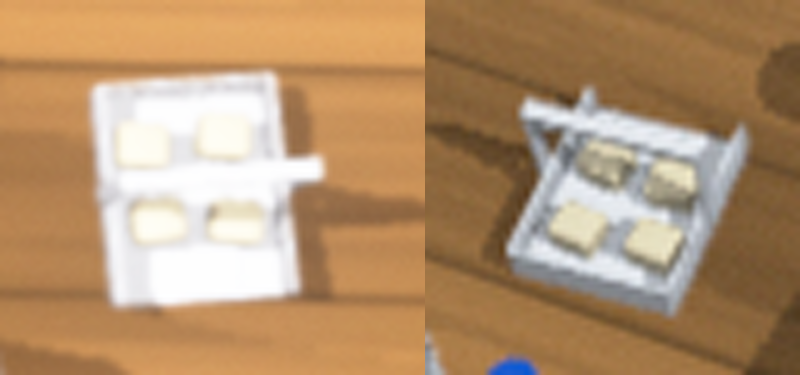

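View pics/machz.png

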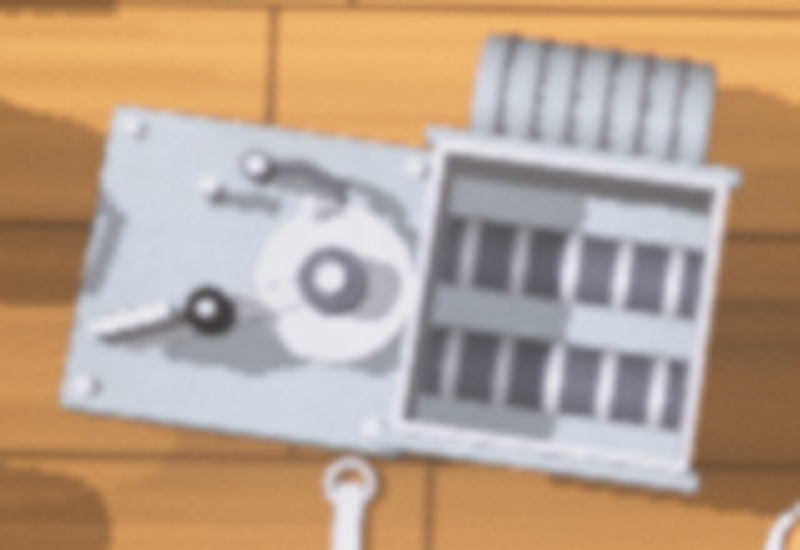

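```bash
cat > fit.py <<'E'
from h import *
from scipy.optimize import least_squares
def T(p,X): c,s=np.cos(p[2]),np.sin(p[2]); return [p[0]+c*X[0]-s*X[1],p[1]+s*X[0]+c*X[1],X[2]]
def fit(obs,p0):
    f=lambda p:np.concatenate([proj(c,T(p,X))-np.array(u) for c,u,X in obs])
    s=least_squares(f,p0,loss='soft_l1'); return s.x,np.round(s.fun.reshape(-1,2),1)
E
python3 - <<'E'
from fit import *
a=lambda u,v:(310+u/5,175+v/5); b=lambda u,v:(160+(u-425)/6.25,135+v/6.25)
m=lambda u,v:(130+u/5,140+v/5)
tr=[('top',a(93,88),(-.07,-.057,.028)),('top',a(275,74),(-.07,.057,.028)),('top',a(323,168),(0,.061,.09)),
('top',a(113,305),(.07,-.057,.028)),('top',a(298,295),(.07,.057,.028)),
('scene',b(510,255),(-.07,.057,.028)),('scene',b(675,308),(-.07,-.057,.01)),('scene',b(523,108),(0,.061,.09))]
x,e=fit(tr,[.5,-.3,3.1]);print('tray',x,np.degrees(x[2]),e.tolist())
mm=[('top',m(435,138),(.09,.01,.11)),('top',m(738,178),(.09,-.17,.11)),('top',m(692,472),(-.09,-.17,.11)),('top',m(395,425),(-.09,.01,.11)),
('top',m(118,105),(.1,.23,.03)),('top',m(62,404),(-.1,.23,.03))]
xm,e=fit(mm,[.5,0,-.1]);print('mach',xm,np.degrees(xm[2]),e.tolist())
print('mouth',T(xm,(0,-.08,.11)))
for n,z in(('pivot',.06),('plate_face',.1)):
  for c,uv in (('top',r.camera_params('top') and None),):pass
# draw overlays
im={c:cv2.imread(f'pics/{c}0.png') for c in('top','scene')}
import itertools
def line(p,A,B,col):
    for c in im:
        cv2.line(im[c],*[tuple(int(round(v*16)) for v in proj(c,T(p,Q))) for Q in(A,B)],col,1,cv2.LINE_AA,4)
def rect(p,x0,x1,y0,y1,z,col):
    P=[(x0,y0,z),(x1,y0,z),(x1,y1,z),(x0,y1,z)]
    for i in range(4): line(p,P[i],P[(i+1)%4],col)
rect(x,-.07,.07,-.057,.057,.028,(0,0,255));rect(x,-.07,.07,-.057,.057,0,(0,255,0));line(x,(0,-.061,.096),(0,.061,.096),(255,0,0))
rect(xm,-.09,.09,-.17,.01,.11,(0,0,255));rect(xm,-.1,.1,.01,.23,.03,(0,255,0))
A=cv2.resize(im['top'][130:260,130:390],(800,400),interpolation=cv2.INTER_LINEAR)
B=cv2.resize(im['scene'][130:260,150:360],(800,495),interpolation=cv2.INTER_LINEAR)
cv2.imwrite('pics/ovA.png',A);cv2.imwrite('pics/ovB.png',B)
E
```

```text
tray [ 0.48190648 -0.31632021  3.23777851] 185.51104368096085 [[0.2, -0.1], [-1.2, 0.0], [-1.7, 0.1], [0.9, -0.1], [-0.6, -1.0], [-0.8, -1.6], [-0.6, -1.1], [-0.0, -0.5]]
mach [ 0.51340329  0.10075917 -0.12462284] -7.140362947812929 [[1.2, -0.2], [-1.1, 0.1], [0.1, -0.3], [-0.1, 0.6], [-0.0, -0.6], [-0.0, 0.4]]
mouth [np.float64(0.5034592499156283), np.float64(0.021379597220812202), 0.11]
```

View pics/ovA.png

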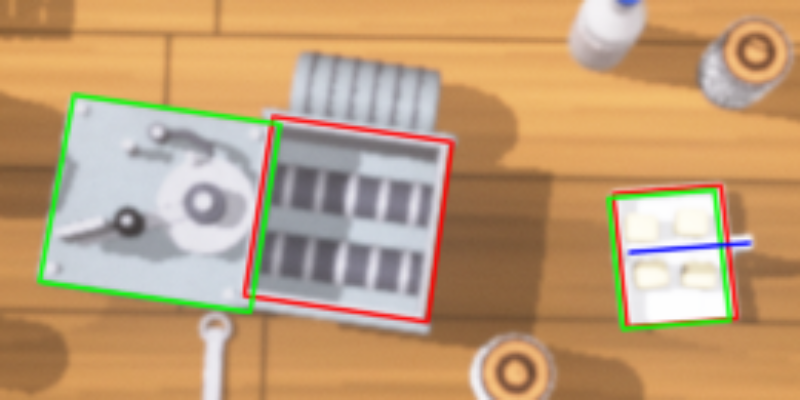

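View pics/ovB.png

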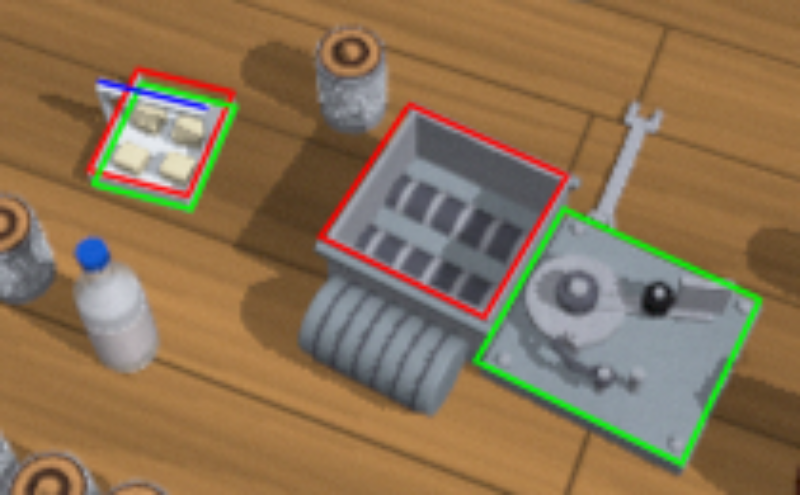

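```bash
cat >> h.py <<'E'
from scipy.spatial.transform import Rotation as Ro
def rel(pos,rpy):
    s=r.get_state(); R=Ro.from_euler('xyz',s['eef_rot'],degrees=True); G=Ro.from_euler('xyz',rpy,degrees=True)
    np.set_printoptions(suppress=True,precision=4)
    print('shift in cur tool',R.inv().apply(np.array(pos)-s['tcp_pos']),'turn',(R.inv()*G).as_rotvec(),'shift in goal tool',G.inv().apply(np.array(pos)-s['tcp_pos']))
    print('t',s['time_s'],'tcp',s['tcp_pos'],s['eef_rot'],'F',s['contact_force'],'M',s['moment'],'w',s['gripper_width'],'j',s['joints'])
E
python3 - <<'E'
from h import *
rel([.482,-.316,.2],[180,0,-84.5])
E
```

```text
shift in cur tool [-0.3036  0.1851  0.0266] turn [-0.0001 -0.     -1.231 ] shift in goal tool [-0.2756 -0.2245  0.0266]
t 0.9 tcp [ 0.2849 -0.6119  0.2266] [-179.9958    0.0015 -155.0303] F [-0.0179  0.383  -0.397 ] M [0.0035 0.0096 0.0289] w 0.08787027407072413 j [-48.5226  20.5428   0.682   -0.0002 -70.1347 -16.5076]
```

```bash
python3 -m inch '-.0253 .0154 0 0 0 0 1;-.0253 .0154 0 0 0 0 1;-.0253 .0154 0 0 0 0 1;-.0253 .0154 0 0 0 0 1;-.0253 .0154 0 0 0 0 1;-.0253 .0154 0 0 0 0 1;-.0253 .0154 0 0 0 0 1;-.0253 .0154 0 0 0 0 1;-.0253 .0154 0 0 0 0 1;-.0253 .0154 0 0 0 0 1;-.0253 .0154 0 0 0 0 1;-.0253 .0154 0 0 0 0 1'
python3 -m inch '0 0 0 0 0 -.1026 1;0 0 0 0 0 -.1026 1;0 0 0 0 0 -.1026 1;0 0 0 0 0 -.1026 1;0 0 0 0 0 -.1026 1;0 0 0 0 0 -.1026 1;0 0 0 0 0 -.1026 1;0 0 0 0 0 -.1026 1;0 0 0 0 0 -.1026 1;0 0 0 0 0 -.1026 1;0 0 0 0 0 -.1026 1;0 0 0 0 0 -.1026 1;0 0 0 0 0 0 1;0 0 0 0 0 0 1'
python3 - <<'E'
from h import *
rel([.482,-.316,.071],[180,0,-84.5])
for c in('scene','top'): cap(c,c+'1')
a=cv2.imread('pics/scene1.png')[40:200,120:300];b=cv2.imread('pics/top1.png')[130:270,270:430]
cv2.imwrite('pics/z1.png',np.hstack([cv2.resize(a,(400,356)),cv2.resize(b,(400,356))]))
b=cv2.imread('pics/top1.png')[140:250,130:290];cv2.imwrite('pics/m1.png',cv2.resize(b,(800,550),interpolation=cv2.INTER_CUBIC))
E
```

```text
time_s: 1.9
tcp_pos: [0.4828, -0.3149, 0.2268]
eef_rot: [-180.0, 0.0, -155.0]
contact_force: [0.0, -0.3, -0.3]
gripper_width: 0.0875
time_s: 3.07
tcp_pos: [0.4821, -0.3162, 0.2266]
eef_rot: [-180.0, -0.0, -84.7]
contact_force: [0.2, 0.8, -0.3]
gripper_width: 0.0874
shift in cur tool [-0.0002  0.0001  0.1556] turn [-0.0001 -0.     -0.003 ] shift in goal tool [-0.0002  0.0001  0.1556]
t 3.0667 tcp [ 0.4821 -0.3162  0.2266] [-179.9955   -0.0026  -84.6703] F [ 0.2409  0.8014 -0.2648] M [-0.0081  0.1292 -0.0159] w 0.08741066090503075 j [-13.8313  11.3294 -12.0572   0.001  -66.6083  19.1605]
```

View pics/z1.png

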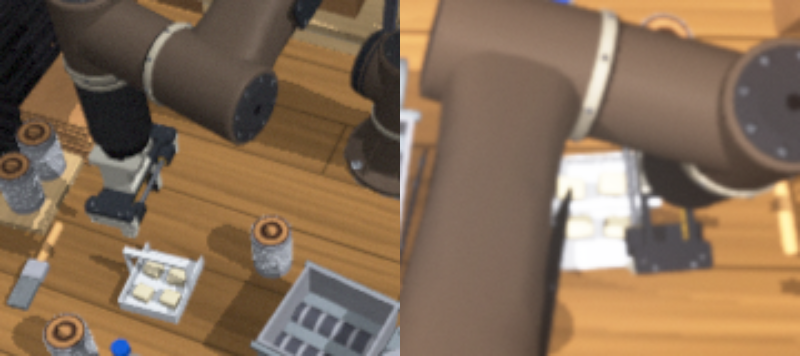

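```bash
python3 -m inch '0 0 .02 0 0 0 1;0 0 .02 0 0 0 1;0 0 .02 0 0 0 1;0 0 .02 0 0 0 1;0 0 .02 0 0 0 1;0 0 .02 0 0 0 1;0 0 .0178 0 0 0 1;0 0 .0178 0 0 0 1;0 0 0 0 0 0 1;0 0 0 0 0 0 1'
python3 - <<'E'
from h import *
rel([.482,-.316,.071],[180,0,-84.5])
for c in('scene','top'): cap(c,c+'2')
a=cv2.imread('pics/scene2.png')[90:210,150:250];b=cv2.imread('pics/top2.png')[160:270,300:400]
cv2.imwrite('pics/z2.png',np.hstack([cv2.resize(a,(400,480)),cv2.resize(b,(400,480))]))
E
```

```text
time_s: 4.0
tcp_pos: [0.4816, -0.3161, 0.0705]
eef_rot: [179.9, 0.0, -84.6]
contact_force: [-0.1, 0.3, -0.5]
gripper_width: 0.0876
shift in cur tool [-0.0001 -0.0004 -0.0005] turn [ 0.002   0.0006 -0.0011] shift in goal tool [-0.0001 -0.0004 -0.0005]
t 4.0 tcp [ 0.4816 -0.3161  0.0705] [179.8839   0.0317 -84.5624] F [-0.0541  0.2932 -0.5496] M [-0.0145  0.0798  0.0034] w 0.08755283627961802 j [-13.8274  19.9018 -23.0694   0.0115 -47.1488  19.2572]
```

View pics/z2.png

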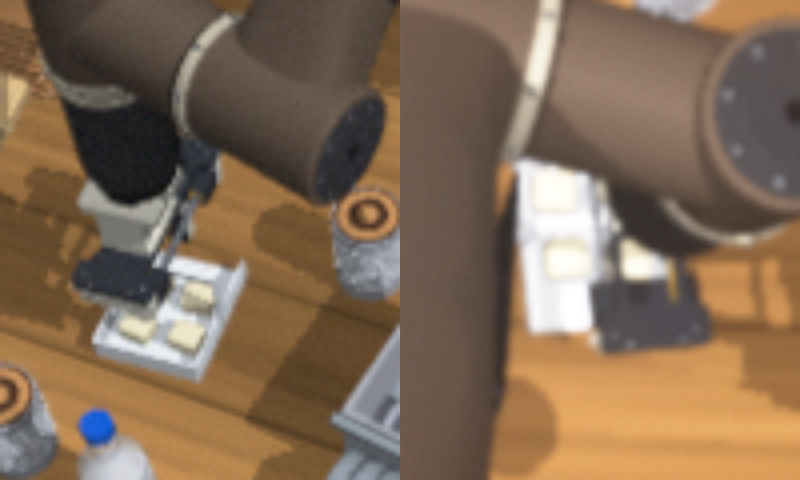

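```bash
python3 -m inch '0 0 0 0 0 0 .1;0 0 0 0 0 0 .1;0 0 0 0 0 0 .05;0 0 0 0 0 0 0;0 0 0 0 0 0 0;0 0 0 0 0 0 0;0 0 0 0 0 0 0;0 0 0 0 0 0 0;0 0 0 0 0 0 0;0 0 0 0 0 0 0;0 0 0 0 0 0 0;0 0 0 0 0 0 0' 45
python3 -m inch '0 0 -.005 0 0 0 0;0 0 -.005 0 0 0 0;0 0 -.01 0 0 0 0;0 0 -.01 0 0 0 0;0 0 -.01 0 0 0 0;0 0 0 0 0 0 0;0 0 0 0 0 0 0;0 0 0 0 0 0 0'
python3 - <<'E'
from h import *
rel([.482,-.316,.071],[180,0,-84.5])
for c in('scene','top'): cap(c,c+'3')
a=cv2.imread('pics/scene3.png')[90:210,150:250];b=cv2.imread('pics/top3.png')[160:270,300:400]
cv2.imwrite('pics/z3.png',np.hstack([cv2.resize(a,(400,480)),cv2.resize(b,(400,480))]))
E
```

```text
time_s: 5.1
tcp_pos: [0.4822, -0.3162, 0.0709]
eef_rot: [-180.0, -0.0, -84.5]
contact_force: [2.8, 0.6, -0.9]
gripper_width: 0.0131
time_s: 5.77
tcp_pos: [0.4819, -0.316, 0.111]
eef_rot: [-180.0, 0.0, -84.5]
contact_force: [-0.2, -0.7, -3.1]
gripper_width: 0.0115
shift in cur tool [-0.     -0.0001  0.04  ] turn [-0.0002  0.0002  0.    ] shift in goal tool [-0.     -0.0001  0.04  ]
t 5.7667 tcp [ 0.4819 -0.316   0.111 ] [-179.9904    0.0126  -84.4988] F [-0.1594 -0.6901 -3.109 ] M [ 0.0418  0.1308 -0.0165] w 0.011450194777844277 j [-13.8279  17.161  -20.7037  -0.0191 -52.1304  19.3408]
```

View pics/z3.png

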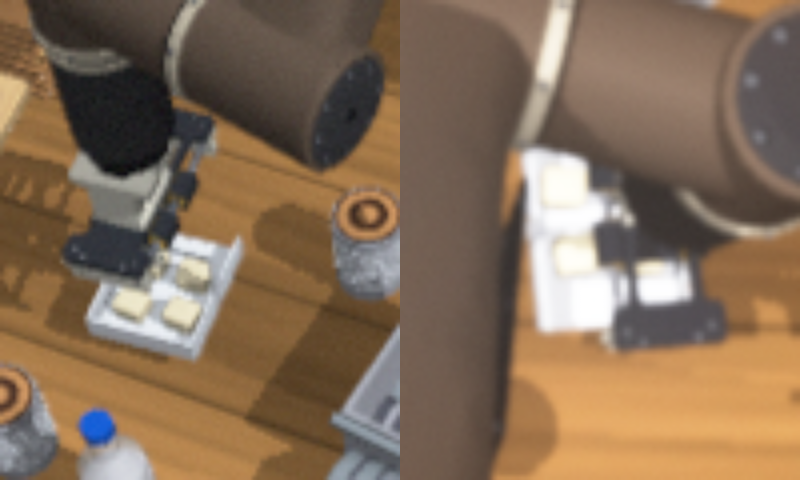

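```bash
python3 -m inch '0 0 -.02 0 0 0 0;0 0 -.025 0 0 0 0;0 0 -.03 0 0 0 0;0 0 -.025 0 0 0 0;0 0 -.02 0 0 0 0;0 0 -.01 0 0 0 0;0 0 0 0 0 0 0'
python3 - <<'E'
from h import *
rel([.533,.0177,.24],[180,0,-97.1])
E
```

```text
time_s: 6.45
tcp_pos: [0.4831, -0.3167, 0.2429]
eef_rot: [-179.8, -0.1, -84.5]
contact_force: [-0.3, -0.2, -3.5]
gripper_width: 0.0115
shift in cur tool [-0.328  -0.0818  0.0027] turn [-0.0033 -0.0013  0.2203] shift in goal tool [-0.338  -0.0082  0.0029]
t 6.45 tcp [ 0.4831 -0.3167  0.2429] [-179.819    -0.0933  -84.4803] F [-0.259  -0.2319 -3.5037] M [-0.0117  0.0364 -0.0003] w 0.011522367372212471 j [-13.8312  10.7037 -10.6833   0.0302 -68.4113  19.34  ]
```

```bash
python3 -m inch '0 0 0 0 0 .03 0;0 0 0 0 0 .05 0;0 0 0 0 0 .06 0;0 0 0 0 0 .05 0;0 0 0 0 0 .03 0;-.004 0 0 0 0 0 0;-.008 0 0 0 0 0 0;-.012 0 0 0 0 0 0;-.016 0 0 0 0 0 0;-.02 -.001 0 0 0 0 0;-.02 -.001 0 0 0 0 0;-.02 -.001 0 0 0 0 0;-.02 -.001 0 0 0 0 0'
python3 -m inch '-.02 -.001 0 0 0 0 0;-.02 -.001 0 0 0 0 0;-.02 -.001 0 0 0 0 0;-.02 -.001 0 0 0 0 0;-.02 0 0 0 0 0 0;-.02 0 0 0 0 0 0;-.02 0 0 0 0 0 0;-.02 0 0 0 0 0 0;-.018 0 0 0 0 0 0;-.016 0 0 0 0 0 0;-.012 0 0 0 0 0 0;-.008 0 0 0 0 0 0;-.004 0 0 0 0 0 0;0 0 0 0 0 0 0;0 0 0 0 0 0 0'
python3 - <<'E'
from h import *
rel([.533,.0177,.218],[180,0,-97.1])
for c in('scene','top'): cap(c,c+'4')
a=cv2.imread('pics/scene4.png')[110:270,180:380]
b=cv2.imread('pics/top4.png')[110:270,120:320]
cv2.imwrite('pics/z4.png',np.hstack([cv2.resize(a,(400,320)),cv2.resize(b,(400,320))]))
E
```

```text
time_s: 7.53
tcp_pos: [0.5007, -0.1956, 0.2406]
eef_rot: [180.0, 0.0, -97.0]
contact_force: [-0.4, -0.2, -2.9]
gripper_width: 0.0114
time_s: 8.78
tcp_pos: [0.5316, 0.018, 0.2409]
eef_rot: [180.0, -0.0, -97.1]
contact_force: [0.8, 0.2, -3.4]
gripper_width: 0.0115
shift in cur tool [ 0.0002 -0.0014  0.0229] turn [ 0.0003 -0.0002  0.0004] shift in goal tool [ 0.0002 -0.0014  0.0229]
t 8.7833 tcp [0.5316 0.018  0.2409] [179.9821  -0.0129 -97.0777] F [ 0.7895  0.2072 -3.4286] M [ 0.0393  0.1355 -0.0171] w 0.011510477611383747 j [ 23.0816   6.4945 -16.038    0.0023 -67.4894 -30.1602]
```

View pics/z4.png

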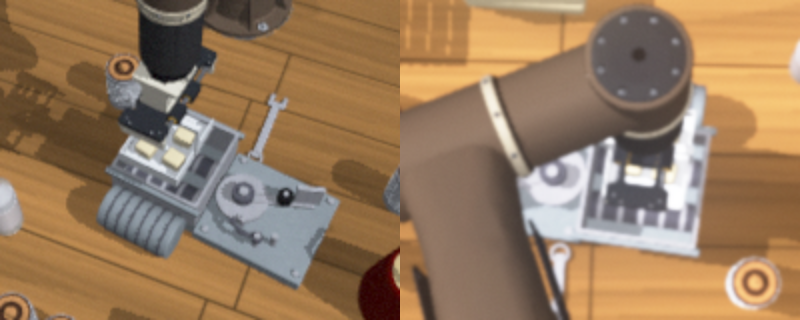

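```bash
python3 -m inch '0 0 .006 0 0 0 0;0 0 .01 0 0 0 0;0 0 .006 0 0 0 0;0 -.0008 0 .04 0 0 0;0 -.0009 0 .05 0 0 0;0 -.0009 0 .05 0 0 0;0 -.0009 0 .05 0 0 0;0 -.0009 0 .05 0 0 0;0 -.0009 0 .05 0 0 0;0 0 0 0 0 0 0'
python3 - <<'E'
from h import *
rel([.533,.0177,.218],[180,0,-97.1])
for c in('scene','top'): cap(c,c+'5')
a=cv2.imread('pics/scene5.png')[110:270,180:380]
b=cv2.imread('pics/top5.png')[110:270,120:320]
cv2.imwrite('pics/z5.png',np.hstack([cv2.resize(a,(400,320)),cv2.resize(b,(400,320))]))
E
```

```text
time_s: 9.72
tcp_pos: [0.5344, 0.0165, 0.2178]
eef_rot: [-163.4, -0.1, -97.1]
contact_force: [-2.3, -0.2, -3.6]
gripper_width: 0.0113
shift in cur tool [-0.001   0.0015 -0.0006] turn [-0.2898 -0.001   0.0004] shift in goal tool [-0.001   0.0016 -0.0002]
t 9.7167 tcp [0.5344 0.0165 0.2178] [-163.3969   -0.0627  -97.085 ] F [-2.3108 -0.231  -3.6275] M [ 0.0301  1.7561 -0.0229] w 0.011277755176748176 j [ 29.7346  -2.3809 -36.4202  14.4787 -43.4937 -46.2546]
```

View pics/z5.png

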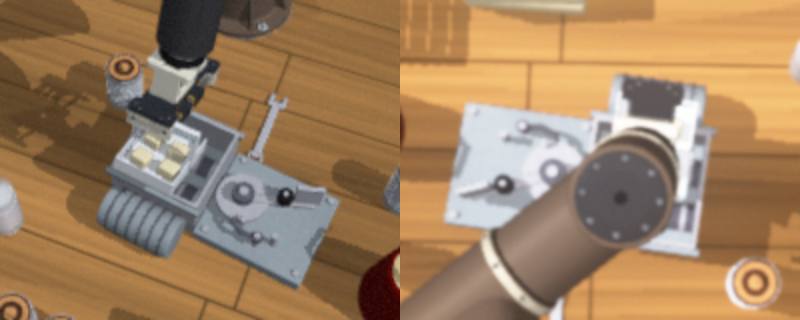

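```bash
python3 -m inch '0 .0009 0 -.05 0 0 0;0 .0009 0 -.05 0 0 0;0 .0009 0 -.05 0 0 0;0 .0009 0 -.05 0 0 0;0 .0009 0 -.05 0 0 0;0 .0008 0 -.04 0 0 0;0 0 0 0 0 0 0;0 0 0 0 0 -.05 0;0 0 0 0 0 -.08 0;0 0 0 0 0 -.09 0;0 0 0 0 0 -.09 0;0 0 0 0 0 -.09 0;0 0 0 0 0 -.09 0;0 0 0 0 0 -.09 0;0 0 0 0 0 -.09 0'
python3 -m inch '0 0 0 0 0 -.09 0;0 0 0 0 0 -.09 0;0 0 0 0 0 -.09 0;0 0 0 0 0 -.09 0;0 0 0 0 0 -.09 0;0 0 0 0 0 -.09 0;0 0 0 0 0 -.09 0;0 0 0 0 0 -.09 0;0 0 0 0 0 -.09 0;0 0 0 0 0 -.05 0;0 0 0 0 0 -.03 0;0 0 0 0 0 -.011 0;0 0 0 0 0 0 0'
python3 - <<'E'
from h import *
rel([.5066,.0462,.218],[180,0,-7.1])
for c in('scene','top'): cap(c,c+'6')
a=cv2.imread('pics/scene6.png')[110:270,180:380]
b=cv2.imread('pics/top6.png')[110:270,120:320]
cv2.imwrite('pics/z6.png',np.hstack([cv2.resize(a,(400,320)),cv2.resize(b,(400,320))]))
E
```

```text
time_s: 11.07
tcp_pos: [0.5322, 0.0184, 0.2185]
eef_rot: [-180.0, 0.0, -58.4]
contact_force: [1.0, 0.6, -3.8]
gripper_width: 0.0112
time_s: 12.15
tcp_pos: [0.5321, 0.0183, 0.2186]
eef_rot: [-180.0, -0.0, -7.1]
contact_force: [-0.1, -0.6, -3.1]
gripper_width: 0.0115
shift in cur tool [-0.0287 -0.0245  0.0006] turn [-0.0004 -0.0002  0.0002] shift in goal tool [-0.0287 -0.0245  0.0006]
t 12.15 tcp [0.5321 0.0183 0.2186] [-179.9798   -0.0115   -7.0883] F [-0.0961 -0.6047 -3.1333] M [-0.1598  0.1365 -0.0292] w 0.011536787949437638 j [ 23.0788   7.421  -17.9575  -0.0129 -64.6014  59.8384]
```

View pics/z6.png

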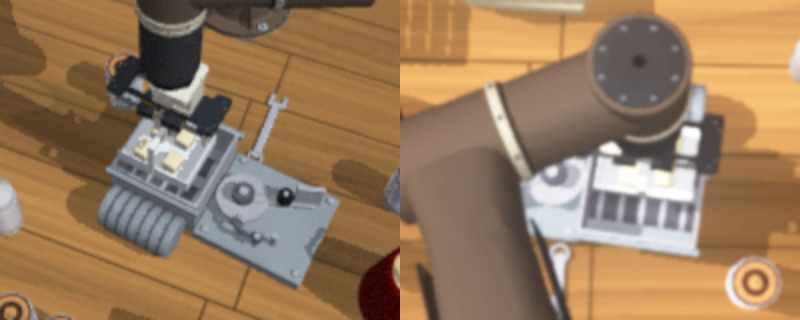

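```bash
python3 -m inch '-.004 -.0035 0 0 0 0 0;-.0075 -.006 0 0 0 0 0;-.0075 -.006 0 0 0 0 0;-.006 -.0055 0 0 0 0 0;-.0037 -.0035 0 0 0 0 0;0 0 0 0 0 0 0;0 -.0008 0 .04 0 0 0;0 -.0009 0 .05 0 0 0;0 -.0009 0 .05 0 0 0;0 -.0009 0 .05 0 0 0;0 -.0009 0 .05 0 0 0;0 0 0 0 0 0 0'
python3 - <<'E'
from h import *
rel([.5066,.0462,.218],[180,0,-7.1])
for c in('scene','top'): cap(c,c+'7')
a=cv2.imread('pics/scene7.png')[110:270,180:380]
b=cv2.imread('pics/top7.png')[110:270,120:320]
cv2.imwrite('pics/z7.png',np.hstack([cv2.resize(a,(400,320)),cv2.resize(b,(400,320))]))
E
```

```text
time_s: 13.25
tcp_pos: [0.507, 0.0498, 0.2193]
eef_rot: [-166.1, -0.0, -7.2]
contact_force: [0.1, 0.0, -2.3]
gripper_width: 0.0112
shift in cur tool [0.     0.0038 0.0004] turn [-0.2426 -0.0004 -0.0008] shift in goal tool [0.     0.0036 0.0013]
t 13.25 tcp [0.507  0.0498 0.2193] [-166.1      -0.0185   -7.1508] F [ 0.1416  0.0319 -2.2715] M [-1.3996  0.2935  0.0358] w 0.01118575090063638 j [ 17.3137   4.4184 -16.9186 -14.1331 -63.5043  71.2976]
```

View pics/z7.png

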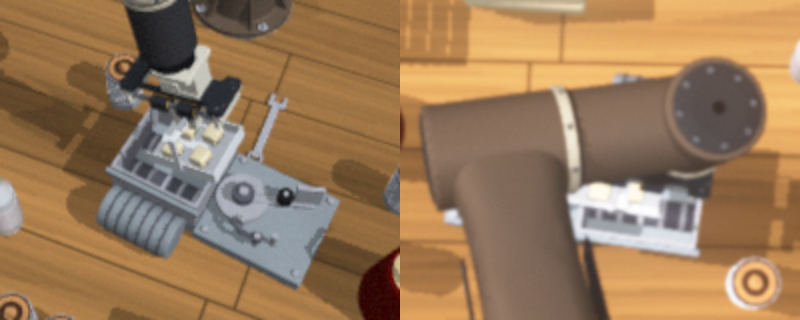

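```bash
python3 -m inch '0 -.0009 0 .05 0 0 0;0 -.0009 0 .05 0 0 0;0 -.0009 0 .05 0 0 0;0 -.0009 0 .05 0 0 0;0 -.0009 0 .05 0 0 0;0 -.0009 0 .05 0 0 0;0 -.0009 0 .05 0 0 0;0 -.0009 0 .05 0 0 0;0 -.0009 0 .05 0 0 0;0 -.0009 0 .05 0 0 0;0 -.0009 0 .05 0 0 0;0 0 0 0 0 0 0;0 0 0 0 0 0 0;0 0 0 0 0 0 0;0 0 0 0 0 0 0;0 0 0 0 0 0 0'
python3 - <<'E'
from h import *
rel([.5066,.0462,.218],[180,0,-7.1])
for c in('scene','top'): cap(c,c+'8')
a=cv2.imread('pics/scene8.png')[110:270,180:380]
b=cv2.imread('pics/top8.png')[110:270,120:320]
cv2.imwrite('pics/z8.png',np.hstack([cv2.resize(a,(400,320)),cv2.resize(b,(400,320))]))
E
```

```text
time_s: 14.68
tcp_pos: [0.508, 0.0595, 0.2242]
eef_rot: [-134.8, -0.1, -7.0]
contact_force: [0.2, 0.5, -3.0]
gripper_width: 0.0117
shift in cur tool [ 0.0003  0.0138 -0.0051] turn [-0.7888 -0.0002  0.0019] shift in goal tool [0.0003 0.0133 0.0062]
t 14.6833 tcp [0.508  0.0595 0.2242] [-134.8027   -0.051    -7.0076] F [ 0.1502  0.4731 -2.9573] M [-3.1717  0.5234 -0.0595] w 0.011717201762557536 j [ -8.8479  11.4428  -9.7279 -46.8371 -76.4776 106.6104]
```

View pics/z8.png

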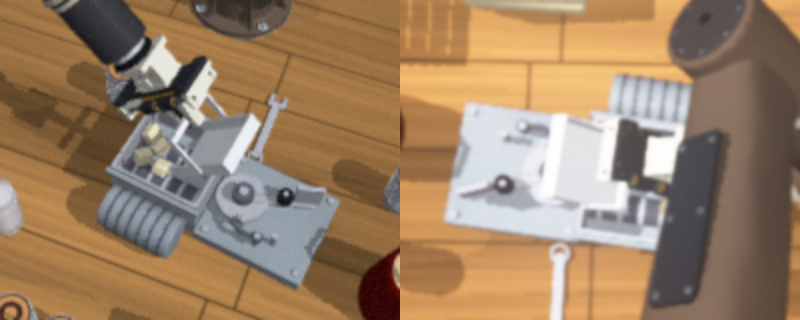

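```bash
python3 - <<'E'
from h import *
a=cv2.imread('pics/scene8.png')[140:230,225:325]
cv2.imwrite('pics/z8b.png',cv2.resize(a,(660,594),interpolation=cv2.INTER_CUBIC))
E
```

```text
(no output)
```

View pics/z8b.png

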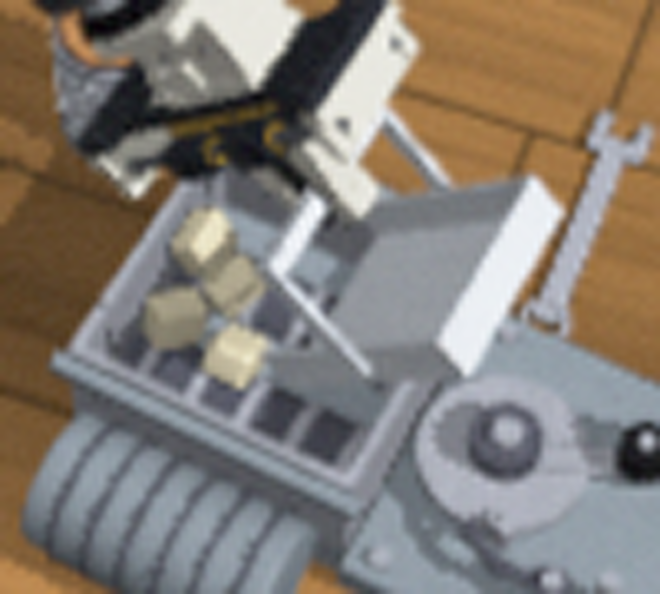

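```bash
python3 -m inch '0 .001 0 -.06 0 0 0;0 .001 0 -.06 0 0 0;0 .001 0 -.06 0 0 0;0 .001 0 -.06 0 0 0;0 .001 0 -.06 0 0 0;0 .001 0 -.06 0 0 0;0 .001 0 -.06 0 0 0;0 .001 0 -.06 0 0 0;0 .001 0 -.06 0 0 0;0 .001 0 -.06 0 0 0;0 .001 0 -.06 0 0 0;0 .001 0 -.06 0 0 0;0 .001 0 -.06 0 0 0;0 0 -.01 -.01 0 0 0;0 0 -.015 0 0 0 0;0 0 -.01 0 0 0 0;0 0 0 0 0 0 0'
python3 - <<'E'
from h import *
rel([.482,-.316,.24],[180,0,-7.1])
for c in('scene','top'): cap(c,c+'9')
a=cv2.imread('pics/scene9.png')[110:270,180:380]
b=cv2.imread('pics/top9.png')[110:270,120:320]
cv2.imwrite('pics/z9.png',np.hstack([cv2.resize(a,(400,320)),cv2.resize(b,(400,320))]))
E
```

```text
time_s: 16.2
tcp_pos: [0.5078, 0.0481, 0.2564]
eef_rot: [-179.8, -0.2, -7.0]
contact_force: [0.8, 0.3, -1.7]
gripper_width: 0.0118
shift in cur tool [0.019  0.3645 0.0154] turn [-0.003  -0.0041  0.0009] shift in goal tool [0.0194 0.3645 0.0164]
t 16.2 tcp [0.5078 0.0481 0.2564] [-179.8258   -0.2342   -7.0494] F [ 0.8417  0.2807 -1.675 ] M [-0.0652  0.0046 -0.0283] w 0.01178505843143905 j [ 27.4862   3.567  -17.2532  -0.0115 -68.888   55.4689]
```

View pics/z9.png

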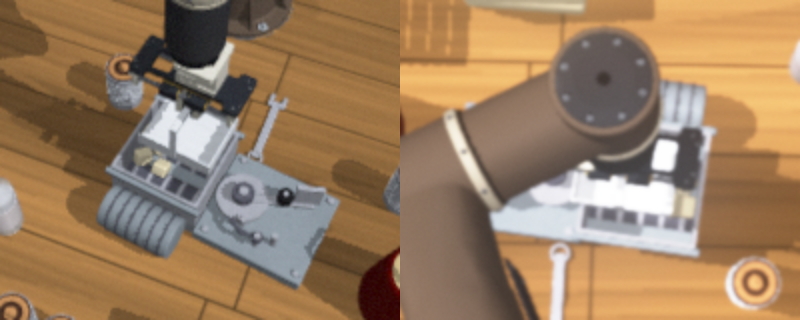

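```bash
python3 -m inch '.001 .012 0 0 0 0 0;.0015 .024 0 0 0 0 0;.0015 .03 0 0 0 0 0;.0015 .03 0 0 0 0 0;.0015 .03 0 0 0 0 0;.0015 .03 0 0 0 0 0;.0015 .03 0 0 0 0 0;.0015 .03 0 0 0 0 0;.0015 .03 0 0 0 0 0;.0015 .03 0 0 0 0 0;.0015 .03 0 0 0 0 0;.0015 .028 0 0 0 0 0;.0015 .02 0 0 0 0 0;0 .01 0 0 0 0 0;0 0 .02 0 0 0 0;0 0 .03 0 0 0 0;0 0 .03 0 0 0 0;0 0 .02 0 0 0 0;0 0 0 0 0 0 0;0 0 0 0 0 0 0'
python3 - <<'E'
from h import *
rel([.482,-.316,.071],[180,0,-7.1])
for c in('scene','top'): cap(c,c+'10')
a=cv2.imread('pics/scene10.png')[90:250,140:340]
b=cv2.imread('pics/top10.png')[130:290,240:440]
cv2.imwrite('pics/z10.png',np.hstack([cv2.resize(a,(400,320)),cv2.resize(b,(400,320))]))
E
```

```text
time_s: 17.97
tcp_pos: [0.4795, -0.3162, 0.1526]
eef_rot: [-180.0, 0.2, -7.1]
contact_force: [0.9, 0.4, -1.9]
gripper_width: 0.0114
shift in cur tool [ 0.0027 -0.0005  0.0816] turn [-0.0003  0.0029  0.0001] shift in goal tool [ 0.0024 -0.0005  0.0816]
t 17.9667 tcp [ 0.4795 -0.3162  0.1526] [-179.9825    0.1688   -7.0953] F [ 0.8848  0.3972 -1.9372] M [-0.085   0.0678  0.0342] w 0.01135431918177405 j [-13.893   14.6592 -18.0048   0.003  -57.5056  96.796 ]
```

View pics/z10.png

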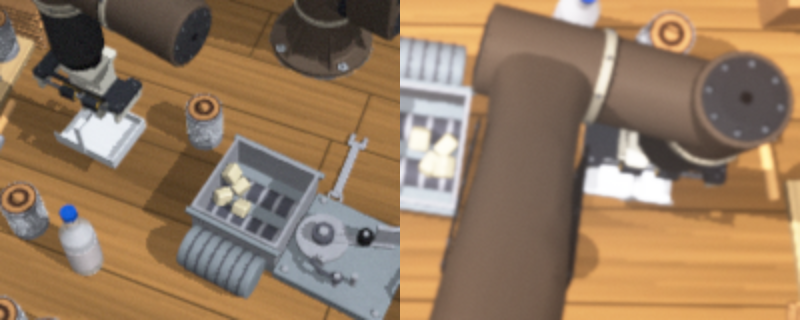

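```bash
python3 -m inch '0 0 .015 0 0 0 0;0 0 .02 0 0 0 0;0 0 .02 0 0 0 0;0 0 .015 0 0 0 0;0 0 .006 0 0 0 0;0 0 .003 0 0 0 0;0 0 .0015 0 0 0 0;0 0 .0005 0 0 0 0;0 0 0 0 0 0 0;0 0 0 0 0 0 0'
python3 - <<'E'
from h import *
rel([.482,-.316,.071],[180,0,-7.1])
E
```

```text
time_s: 18.9
tcp_pos: [0.4811, -0.3163, 0.0734]
eef_rot: [180.0, -0.1, -7.1]
contact_force: [-0.3, -0.5, -2.0]
gripper_width: 0.0115
shift in cur tool [ 0.0008 -0.0004  0.0024] turn [ 0.0003 -0.0016  0.0005] shift in goal tool [ 0.0008 -0.0004  0.0024]
t 18.9 tcp [ 0.4811 -0.3163  0.0734] [179.9808  -0.0917  -7.0718] F [-0.2625 -0.4769 -1.9788] M [-0.1143  0.1773  0.0487] w 0.011470238664538219 j [-13.8623  19.5623 -23.1121   0.0112 -47.2322  96.7829]
```

```bash
python3 -m inch '0 0 .001 0 0 0 0;0 0 .001 0 0 0 0;0 0 .0005 0 0 0 0;0 0 0 0 0 0 0;0 0 0 0 0 0 0'
python3 -m inch '0 0 0 0 0 0 .15;0 0 0 0 0 0 .3;0 0 0 0 0 0 .6;0 0 0 0 0 0 1;0 0 0 0 0 0 1;0 0 0 0 0 0 1;0 0 0 0 0 0 1;0 0 0 0 0 0 1;0 0 0 0 0 0 1;0 0 0 0 0 0 1'
python3 - <<'E'
from h import *
rel([.482,-.316,.24],[180,0,-7.1])
E
```

```text
time_s: 19.32
tcp_pos: [0.4809, -0.3163, 0.071]
eef_rot: [180.0, -0.1, -7.1]
contact_force: [-2.5, 2.5, 6.4]
gripper_width: 0.0116
time_s: 20.15
tcp_pos: [0.4805, -0.3161, 0.0699]
eef_rot: [180.0, 0.0, -7.1]
contact_force: [0.7, -0.6, -0.4]
gripper_width: 0.0671
shift in cur tool [ 0.0014 -0.0003 -0.1701] turn [0.     0.     0.0003] shift in goal tool [ 0.0014 -0.0003 -0.1701]
t 20.15 tcp [ 0.4805 -0.3161  0.0699] [179.9999   0.0019  -7.0805] F [ 0.7013 -0.5949 -0.4246] M [-0.0286  0.1118  0.0077] w 0.06708081334336931 j [-13.862   19.8099 -23.305    0.0005 -46.887   96.7812]
```

```bash
python3 -m inch '0 0 0 0 0 0 1;0 0 0 0 0 0 1;0 0 -.005 0 0 0 1;0 0 -.01 0 0 0 1;0 0 -.02 0 0 0 1;0 0 -.03 0 0 0 1;0 0 -.03 0 0 0 1;0 0 -.03 0 0 0 1;0 0 -.03 0 0 0 1;0 0 -.02 0 0 0 1;0 0 0 0 0 0 0'
python3 - <<'E'
from h import *
rel([.482,-.316,.24],[180,0,-7.1])
for c in('scene','top'): cap(c,c+'11')
a=cv2.imread('pics/scene11.png')[90:250,140:340]
b=cv2.imread('pics/top11.png')[130:290,240:440]
cv2.imwrite('pics/z11.png',np.hstack([cv2.resize(a,(400,320)),cv2.resize(b,(400,320))]))
b=cv2.imread('pics/top0.png')[155:225,135:215]
cv2.imwrite('pics/arm_t.png',cv2.resize(b,(640,560),interpolation=cv2.INTER_CUBIC))
b=cv2.imread('pics/scene11.png')[175:245,270:350]
cv2.imwrite('pics/arm_s.png',cv2.resize(b,(640,560),interpolation=cv2.INTER_CUBIC))
E
```

```text
time_s: 21.07
tcp_pos: [0.4826, -0.3173, 0.2515]
eef_rot: [179.8, -0.5, -7.0]
contact_force: [0.9, 0.3, -0.1]
gripper_width: 0.0847
shift in cur tool [-0.0008 -0.0013  0.0115] turn [ 0.0028 -0.0088  0.001 ] shift in goal tool [-0.0007 -0.0013  0.0115]
t 21.0667 tcp [ 0.4826 -0.3173  0.2515] [179.8374  -0.5063  -7.0422] F [ 0.9026  0.2878 -0.1201] M [-0.1392  0.083  -0.0174] w 0.08473522961790292 j [-13.8626  10.1944 -10.2179   0.1085 -69.0657  96.7814]
```

View pics/z11.png

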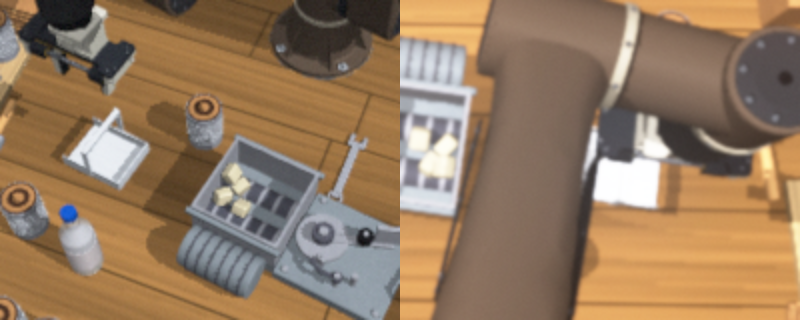

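View pics/arm_t.png

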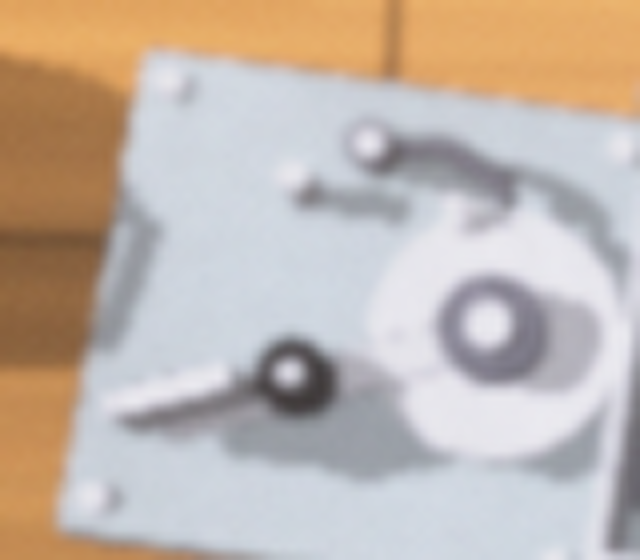

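View pics/arm_s.png

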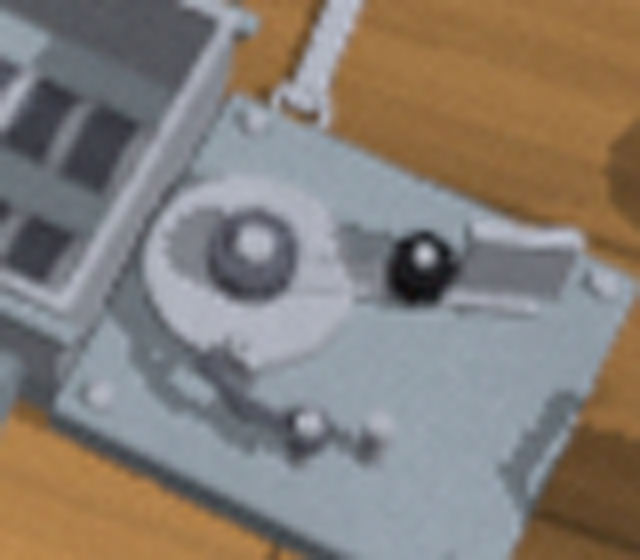

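```bash
python3 - <<'E'
from fit import *
xm=np.array([.5134,.1008,-.1246])
t=lambda u,v:(135+u/8,155+v/8); s=lambda u,v:(270+u/8,175+v/8)
def loc(w): # world->machine
    c,sn=np.cos(xm[2]),np.sin(xm[2]);d=np.array(w[:2])-xm[:2];return np.array([c*d[0]+sn*d[1],-sn*d[0]+c*d[1]])
P=[atz('top',t(167,392),.113),atz('scene',s(525,235),.113)]
for p in P: print('plate ctr',p,loc(p))
yaw=.2754
for p in P: print('pivot from plate',p[:2]-.12*np.array([-np.sin(yaw),np.cos(yaw)]),loc(p[:2]-.12*np.array([-np.sin(yaw),np.cos(yaw)])))
for z in(.06,.08,.1):
  print(z,[loc(a) for a in(atz('top',t(490,322),z),atz('scene',s(255,245),z),)],'roller',[loc(a) for a in(atz('top',t(292,372),z),atz('scene',s(425,255),z))])
E
```

```text
plate ctr [0.48734347 0.28314051 0.113     ] [-0.04851541  0.17768865]
plate ctr [0.49404158 0.28661717 0.113     ] [-0.0423013   0.18197079]
pivot from plate [0.51997529 0.16766253] [-0.00178521  0.06716134]
pivot from plate [0.52667341 0.17113919] [0.0044289  0.07144348]
0.06 [array([0.00236932, 0.06985388]), array([-0.0062818 ,  0.07029157])] roller [array([-0.02820681,  0.14327348]), array([-0.04024333,  0.14270586])]
0.08 [array([-0.00040119,  0.06688597]), array([0.00419409, 0.07288211])] roller [array([-0.03053038,  0.13923238]), array([-0.02921764,  0.1441241 ])]
0.1 [array([-0.0031717 ,  0.06391806]), array([0.01466998, 0.07547264])] roller [array([-0.03285396,  0.13519128]), array([-0.01819196,  0.14554233])]
```

```bash
python3 - <<'E'
from fit import *
o1,d1=ray('top',(83.8,166));o2,d2=ray('scene',(391.4,247))
d1/=np.linalg.norm(d1);d2/=np.linalg.norm(d2)
A=np.stack([d1,-d2],1);k=np.linalg.lstsq(A,o2-o1,rcond=None)[0]
print(o1+k[0]*d1,o2+k[1]*d2)
print('tin',atz('top',(100,237),.1),[d for d in r.recognise('kettle','top')][:1],[d for d in r.recognise('kettle','scene')][:1])
for z in(.0,.1): print(atz('top',(60+130/2.1,90+185/2.1),z))
K=[.0,0]
rel([.4,.25,.26],[180,0,15.8])
E
```

```text
[0.59487682 0.49893019 0.13661746] [0.59441857 0.50081699 0.13725744]
tin [0.38635149 0.44781949 0.1       ] [{'xy': [351.5, 219.4], 'p': 0.57}] [{'xy': [385.9, 255.5], 'p': 0.6}]
[0.58652334 0.42433884 0.        ]
[0.56724151 0.39406171 0.1       ]
shift in cur tool [-0.1493 -0.5517 -0.015 ] turn [-0.0006  0.0006 -0.3996] shift in goal tool [ 0.0771 -0.5663 -0.0154]
t 21.2667 tcp [ 0.48   -0.3159  0.2446] [-179.9741    0.0383   -7.0932] F [-0.1369  0.0056 -0.0477] M [-0.0564  0.1672 -0.0107] w 0.07022370057680714 j [-13.8649  10.5101 -10.6816  -0.0227 -68.8494  96.7799]
```

```bash
python3 -m inch '0 0 0 0 0 -.08 0;0 0 0 0 0 -.08 0;0 0 0 0 0 -.08 0;0 0 0 0 0 -.08 0;0 0 0 0 0 -.08 0;.004 -.014 0 0 0 0 0;.0064 -.0284 0 0 0 0 0;.0064 -.0284 0 0 0 0 0;.0064 -.0284 0 0 0 0 0;.0064 -.0284 0 0 0 0 0;.0064 -.0284 0 0 0 0 0;.0064 -.0284 0 0 0 0 0;.0064 -.0284 0 0 0 0 0;.0064 -.0284 0 0 0 0 0;.0064 -.0284 0 0 0 0 0;.0064 -.0284 0 0 0 0 0' 40
python3 -m inch '.0064 -.0284 0 0 0 0 0;.0064 -.0284 0 0 0 0 0;.0064 -.0284 0 0 0 0 0;.0064 -.0284 0 0 0 0 0;.0064 -.0284 0 0 0 0 0;.0064 -.0284 0 0 0 0 0;.0064 -.0284 0 0 0 0 0;.0064 -.0284 0 0 0 0 0;.004 -.02 0 0 0 0 0;.003 -.01 0 0 0 0 0;0 0 0 0 0 0 0;0 0 0 0 0 0 0'
python3 - <<'E'
from h import *
rel([.4483,.2658,.087],[180,0,15.8])
for c in('scene','top'): cap(c,c+'12')
a=cv2.imread('pics/scene12.png')[110:290,250:450]
b=cv2.imread('pics/top12.png')[110:290,60:260]
cv2.imwrite('pics/z12.png',np.hstack([cv2.resize(a,(400,360)),cv2.resize(b,(400,360))]))
E
```

```text
time_s: 22.6
tcp_pos: [0.4637, -0.0097, 0.244]
eef_rot: [180.0, 0.1, 15.8]
contact_force: [-0.1, 0.9, 0.1]
gripper_width: 0.0006
time_s: 23.6
tcp_pos: [0.45, 0.2521, 0.244]
eef_rot: [179.9, 0.1, 15.9]
contact_force: [0.3, -0.8, 0.8]
gripper_width: 0.0004
shift in cur tool [ 0.0024 -0.0138  0.1569] turn [0.0012 0.0019 0.0015] shift in goal tool [ 0.0021 -0.0136  0.157 ]
t 23.6 tcp [0.45   0.2521 0.244 ] [179.9317   0.1092  15.8851] F [ 0.3483 -0.8198  0.7528] M [-0.1332  0.1414 -0.016 ] w 0.00040100766065394625 j [ 51.0852   4.8537 -17.486   -0.0078 -67.789   54.8029]
```

View pics/z12.png

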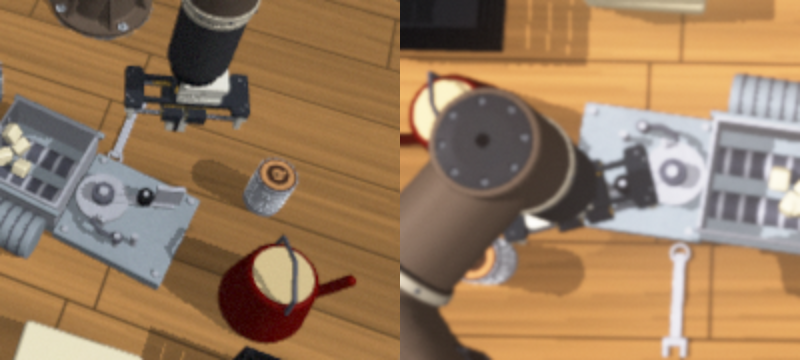

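```bash
python3 -m inch '.002 -.0138 0 0 0 0 0;0 0 .02 0 0 0 0;0 0 .025 0 0 0 0;0 0 .025 0 0 0 0;0 0 .025 0 0 0 0;0 0 .025 0 0 0 0;0 0 .02 0 0 0 0;0 0 .012 0 0 0 0;0 0 .005 0 0 0 0;0 0 0 0 0 0 0;0 0 0 0 0 0 0'
python3 - <<'E'
from h import *
rel([.4483,.2658,.087],[180,0,15.8])
for c in('scene','top'): cap(c,c+'13')
a=cv2.imread('pics/scene13.png')[150:250,270:370]
b=cv2.imread('pics/top13.png')[130:230,130:230]
cv2.imwrite('pics/z13.png',np.hstack([cv2.resize(a,(400,400)),cv2.resize(b,(400,400))]))
E
```

```text
time_s: 24.62
tcp_pos: [0.449, 0.2663, 0.0885]
eef_rot: [-180.0, -0.0, 15.8]
contact_force: [0.1, -0.7, -0.5]
gripper_width: 0.0003
shift in cur tool [-0.0008  0.0003  0.0015] turn [-0.0001 -0.0006  0.0003] shift in goal tool [-0.0008  0.0003  0.0015]
t 24.6167 tcp [0.449  0.2663 0.0885] [-179.994    -0.0321   15.819 ] F [ 0.1173 -0.7059 -0.4678] M [-0.1296  0.1429 -0.007 ] w 0.0002839059356901793 j [ 52.241   14.0417 -28.9125   0.0195 -47.0165  53.5648]
```

View pics/z13.png

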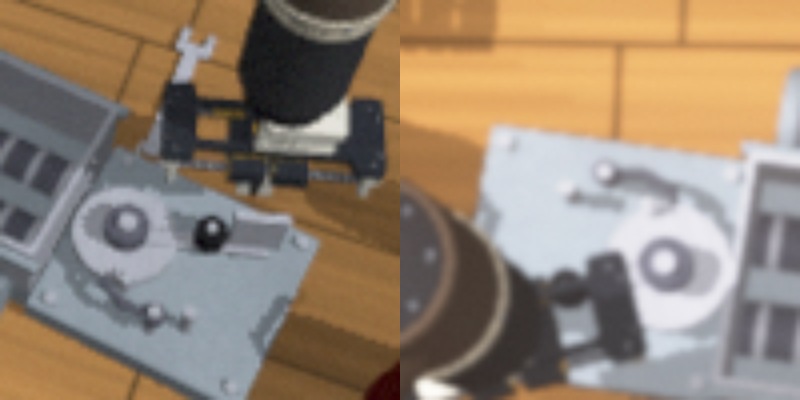

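```bash
python3 -m inch '.01 0 0 0 0 0 0;.008 0 0 0 0 0 0;.003 0 0 0 0 0 0;0 0 0 0 0 0 0;0 0 0 0 0 0 0'
python3 -m inch '.003 0 0 0 0 0 0;0 0 0 0 0 0 0;0 0 0 0 0 0 0'
python3 -m inch '.003 0 0 0 0 0 0;0 0 0 0 0 0 0;0 0 0 0 0 0 0'
python3 -m inch '.003 0 0 0 0 0 0;0 0 0 0 0 0 0;0 0 0 0 0 0 0'
```

```text
time_s: 25.13
tcp_pos: [0.469, 0.2719, 0.0878]
eef_rot: [180.0, 0.0, 15.8]
contact_force: [0.0, -0.4, 1.1]
gripper_width: 0.0004
time_s: 25.38
tcp_pos: [0.4716, 0.2728, 0.0879]
eef_rot: [180.0, 0.0, 15.8]
contact_force: [-0.8, -0.2, -0.9]
gripper_width: 0.0007
time_s: 25.63
tcp_pos: [0.4747, 0.2737, 0.0879]
eef_rot: [-180.0, -0.0, 15.8]
contact_force: [0.7, -1.0, 0.3]
gripper_width: 0.0005
time_s: 25.88
tcp_pos: [0.4762, 0.2738, 0.0877]
eef_rot: [180.0, 0.2, 15.8]
contact_force: [-7.1, -0.3, 5.4]
gripper_width: 0.0003
```

```bash
python3 -m inch '.0056 -.0007 0 0 0 .05 0;.0056 -.0007 0 0 0 .05 0;.0056 -.0007 0 0 0 .05 0;.0056 -.0007 0 0 0 .05 0;0 0 0 0 0 0 0;0 0 0 0 0 0 0'
cat > sw.py <<'E'
from h import *
import sys
s=r.get_state();R=Ro.from_euler('xyz',s['eef_rot'],degrees=True).as_matrix()
d=R.T@(np.array([.5221,.1703,.0])-s['tcp_pos']);F=R.T@s['contact_force']
print('t',s['time_s'],'pivot in tool',d[:2],'F tool',F,'yaw',s['eef_rot'],'swing by yaw',.2754-np.radians(s['eef_rot'][2]),'z',s['tcp_pos'][2],'j',s['joints'])
E
python3 sw.py
```

```text
time_s: 26.38
tcp_pos: [0.4973, 0.2807, 0.0876]
eef_rot: [179.9, 0.2, 4.3]
contact_force: [-8.2, -0.9, 5.6]
gripper_width: 0.0005
t 26.3833 pivot in tool [0.01669667 0.11181975] F tool [-8.28503439  0.30540651 -5.59652324] yaw [179.9052521    0.18637105   4.32219149] swing by yaw 0.1999635275861612 z 0.08760033113983974 j [ 49.02412113  18.35640688 -22.6088157   -0.0841742  -49.23392355
  45.35329868]
```

```bash
python3 -m inch '.0056 -.0007 0 0 0 .05 0;.0056 -.0007 0 0 0 .05 0;.0056 -.0007 0 0 0 .05 0;.0056 -.0007 0 0 0 .05 0;0 0 0 0 0 0 0'
python3 sw.py
python3 -m inch '.0056 -.0007 0 0 0 .05 0;.0056 -.0007 0 0 0 .05 0;.0056 -.0007 0 0 0 .05 0;.0056 -.0007 0 0 0 .05 0;0 0 0 0 0 0 0'
python3 sw.py
python3 - <<'E'
from h import *
for c in('scene','top'): cap(c,c+'14')
a=cv2.imread('pics/scene14.png')[130:250,250:370]
b=cv2.imread('pics/top14.png')[130:250,110:230]
cv2.imwrite('pics/z14.png',np.hstack([cv2.resize(a,(400,400)),cv2.resize(b,(400,400))]))
E
```

```text
time_s: 26.8
tcp_pos: [0.5199, 0.2835, 0.0876]
eef_rot: [179.9, 0.2, -7.3]
contact_force: [-9.0, -0.9, 6.5]
gripper_width: 0.0005
t 26.8 pivot in tool [0.0168025  0.11177047] F tool [-8.8067484   2.06063801 -6.45624258] yaw [ 1.79852520e+02  1.73581786e-01 -7.28152804e+00] swing by yaw 0.40248663881761415 z 0.08755526005627122 j [ 47.46367463  20.10610336 -19.88720911  -0.07366422 -50.22733604
  35.30225593]
time_s: 27.22
tcp_pos: [0.5419, 0.2818, 0.0875]
eef_rot: [179.8, 0.2, -18.7]
contact_force: [-12.2, 1.4, 7.6]
gripper_width: 0.0006
t 27.2167 pivot in tool [0.01737046 0.11170882] F tool [-12.01619275   2.58330541  -7.50795999] yaw [179.81435889   0.18296824 -18.7442369 ] swing by yaw 0.602548649647418 z 0.08746961568913517 j [ 45.724367    21.65494583 -17.40828253  -0.10920552 -51.18319613
  25.60032906]
```

View pics/z14.png

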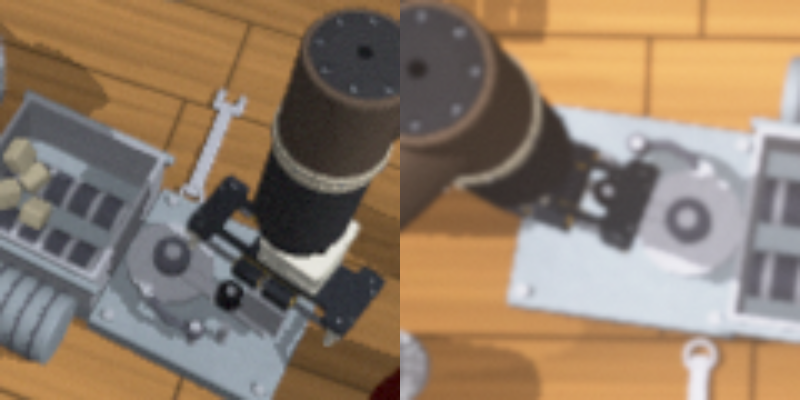

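```bash
python3 -m inch '.0056 -.0007 0 0 0 .05 0;.0056 -.0007 0 0 0 .05 0;.0034 -.0004 0 0 0 .03 0;0 0 0 0 0 0 0;0 0 0 0 0 0 0'
python3 sw.py
python3 -m inch '.0022 -.0003 0 0 0 .02 0;0 0 0 0 0 0 0;0 0 0 0 0 0 0'
python3 sw.py
```

```text
time_s: 27.73
tcp_pos: [0.5554, 0.2787, 0.0875]
eef_rot: [179.8, 0.2, -26.0]
contact_force: [-13.0, 1.0, 7.9]
gripper_width: 0.0003
t 27.7333 pivot in tool [0.01791532 0.11169534] F tool [-12.16474252   4.83710269  -7.82565303] yaw [179.81132458   0.19016143 -26.0198105 ] swing by yaw 0.7295313638978213 z 0.0875022907295601 j [ 44.54967065  22.51616306 -15.9862232   -0.14845246 -51.73889697
  19.52300604]
time_s: 27.98
tcp_pos: [0.5573, 0.2781, 0.0875]
eef_rot: [179.8, 0.2, -27.1]
contact_force: [-12.4, 1.1, 7.7]
gripper_width: 0.0008
t 27.9833 pivot in tool [0.01816671 0.11165529] F tool [-11.57587019   4.71401925  -7.65726352] yaw [179.80182946   0.19375533 -27.14629542] swing by yaw 0.7491922348714104 z 0.08746246476090518 j [ 44.37804085  22.64005835 -15.78751111  -0.15388391 -51.82188936
  18.57137907]
```

```bash
python3 -m inch '.0022 0 0 0 0 0 0;0 0 0 0 0 0 0;0 0 0 0 0 0 0'
python3 sw.py
```

```text
time_s: 28.23
tcp_pos: [0.559, 0.2773, 0.0875]
eef_rot: [179.8, 0.2, -27.2]
contact_force: [-14.0, 3.0, 8.1]
gripper_width: 0.0002
t 28.2333 pivot in tool [0.01629792 0.11175588] F tool [-13.80509485   3.76101416  -7.99245112] yaw [179.8145237    0.21520595 -27.1596919 ] swing by yaw 0.7494260475085518 z 0.08748207154900886 j [ 44.18914767  22.73899439 -15.60990724  -0.18374428 -51.89580186
  18.76520498]
```

```bash
python3 -m inch '.0015 -.0002 0 0 0 .013 0;0 0 0 0 0 0 0;0 0 0 0 0 0 0'
python3 sw.py
python3 -m inch '.0015 -.0002 0 0 0 .013 0;0 0 0 0 0 0 0;0 0 0 0 0 0 0'
python3 sw.py
```

```text
time_s: 28.48
tcp_pos: [0.5597, 0.2772, 0.0874]
eef_rot: [179.8, 0.3, -27.9]
contact_force: [-18.1, 6.0, 8.9]
gripper_width: 0.0005
t 28.4833 pivot in tool [0.01719154 0.11171504] F tool [-18.83407443   3.21327264  -8.8356952 ] yaw [179.79961871   0.26954122 -27.88474017] swing by yaw 0.7620805269711849 z 0.08743193684456854 j [ 44.10761487  22.80687174 -15.48062893  -0.24672858 -51.98665119
  18.16052809]
time_s: 28.73
tcp_pos: [0.5597, 0.2773, 0.0874]
eef_rot: [179.8, 0.4, -28.6]
contact_force: [-25.1, 7.7, 12.1]
gripper_width: 0.0001
t 28.7333 pivot in tool [0.018742   0.11157094] F tool [-25.7901643    5.25742998 -11.93729124] yaw [179.77394165   0.36653131 -28.61111095] swing by yaw 0.7747580887532238 z 0.08741245481994747 j [ 44.05329565  22.85736013 -15.35533971  -0.35797377 -52.11285012
  17.55695417]
```

```bash
python3 -m inch '0 0 0 0 0 0 0;0 0 0 0 0 0 0;0 0 0 0 0 0 0;0 0 0 0 0 0 0;0 0 0 0 0 0 0;0 0 0 0 0 0 0'
python3 sw.py
python3 - <<'E'
from h import *
for c in('scene','top'): cap(c,c+'15')
cv2.imwrite('pics/s15.png',cv2.resize(cv2.imread('pics/scene15.png')[90:280,140:440],(800,507),interpolation=cv2.INTER_CUBIC))
cv2.imwrite('pics/p15.png',cv2.resize(cv2.imread('pics/scene15.png')[170:250,260:350],(675,600),interpolation=cv2.INTER_CUBIC))
E
```

```text
time_s: 29.23
tcp_pos: [0.5597, 0.2773, 0.0874]
eef_rot: [179.8, 0.4, -28.6]
contact_force: [-24.6, 8.5, 12.7]
gripper_width: 0.0006
t 29.2333 pivot in tool [0.01871818 0.11157526] F tool [-25.71330129   4.35207625 -12.54493246] yaw [179.773575     0.36090716 -28.5980515 ] swing by yaw 0.7745301583769468 z 0.08741733601261313 j [ 44.05778245  22.85506414 -15.36119975  -0.35099473 -52.10798064
  17.56123567]
```

View pics/s15.png

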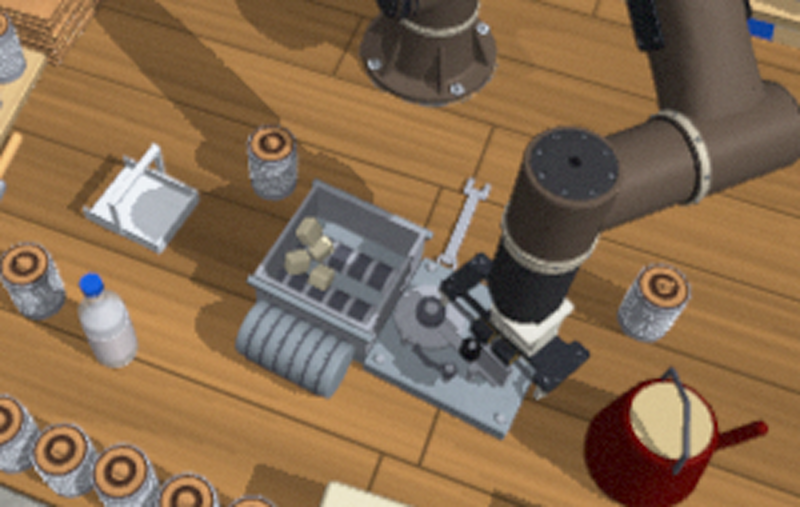

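View pics/top15.png

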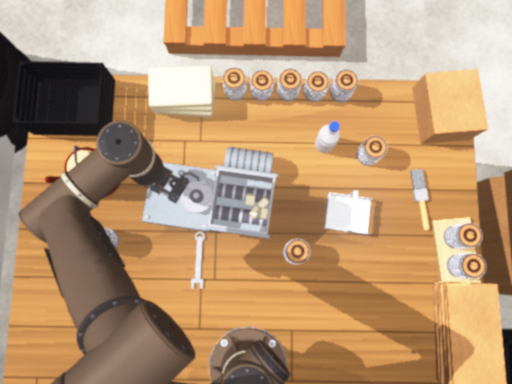

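View pics/p15.png

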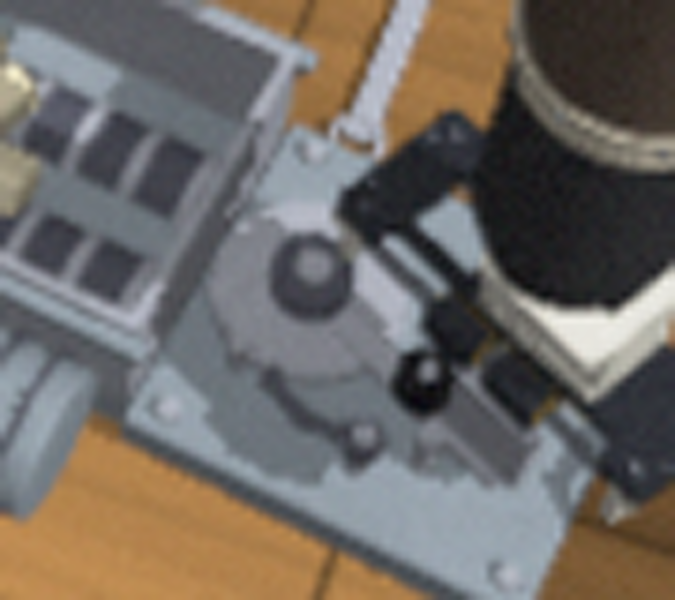

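```bash
python3 - <<'E'
from plant import r
print(r.close_job()); s=r.get_state(); print(s['time_s'],s['tcp_pos'],s['contact_force'])
E
```

```text
the job is handed in; nothing more can be done
None
the job is handed in; nothing more can be done
```

I poured all four wax chunks into the hopper and stood the empty tray upright on the bench. I then pushed the tensioner arm past its click to the stop. The job was handed in at about 29.3 s with the arm still pressed there.

**Last checks:**
- **Chunks and tray:** The final pictures show all four chunks in the hopper and the empty tray upright near where it started. It now stands turned about 77° from its first heading.
- **Stop:** Over the last small pushes the fingertip force on the plate rose from 14 to 19 to 26 N while the tool stopped moving. It then held steady at about 26 N for half a second. This is a higher push than the 13 N the plate needs at the stop, but well below the limits.
- **Swing angle:** The tool's position puts the swing at about 0.75 rad. The tool's own yaw reads 0.775 because it turned slightly past the plate after the stop.
- **Click:** I did not measure the pawl directly. That it clicked follows from the swing being well past 0.50 rad, and the last picture looks consistent with that.
- **Bystanders:** The tins, bottle, brush and wrench look unmoved. The kettle also looks in place, though the arm partly hides it in the top view.

**What did not go to plan:**
- **Pour direction:** My first pour, with the nose towards the robot, was heading for the range limit of joint 3. I levelled the tray at 17°, before anything had slid, turned it 90° and poured sideways.
- **Upward force:** An unexplained upward force of 5 to 12 N appeared during the push. I took it for friction on the plate.

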